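# Zero the mill's gap dial and back it off four clicks

## Task

Zero the grinding gap of the white bench mill: turn the black dial clockwise (seen from above) until it presses firmly against its stop, without forcing it, then turn it back exactly four clicks and let go. Then press the green button beside it fully down to store the setting, and leave the dial on the fourth click and everything round the mill where it is.

Things in the scene. Friction and masses are not known exactly. Their poses are not given: they have to be found in the camera images.
- mill: white bench mill with a grey top, 110 x 170 x 66 mm (its own x, y, z), fixed to the worktop. Origin at the centre of its underside; x points to its back (away from the robot at yaw 0), y to its left, z up. The dial is at x -10, y +42 mm, the green button at x -22, y -50 mm, and a round black-capped grinding chamber 46 mm across at x +28, y -50 mm that rises 33 mm above the top.
- dial_grip (a point): point on the dial's upright axis at half the height of its grip, 86 mm above the worktop; it belongs to the housing and does not turn. The dial is a round fluted grip of black rubber (it slips little), 50 mm across, from 70 to 101 mm above the worktop, over an aluminium skirt 66 mm across whose top is at 71 mm. The white line on top turns.
- dial_axis_foot (a point): where the dial's axis meets the mill's top (66 mm up, does not turn). The clicks: 20 a turn, 18 degrees each, the dial being held in each by a sprung ball. Leaving a click takes up to about 0.18 N m about the axis, falling to nothing half-way to the next, where the dial snaps on. Four clicks back from the stop stay clear of the other end of its travel.
- dial_axis_top (a point): centre of the dial's top (101 mm up, does not turn). The stop: up to 80 degrees clockwise of the start; its place differs every time and no mark shows it. Its springy buffer gives 7 degrees at 0.4 N m, in the valley of click zero: the first ridge passed on the way back is click one. At 0.4 N m, kept for a moment, it is firmly home; over 0.6 N m harms the stop.
- set_button_top (a point): centre of the top face of the green push button, 24 mm across, in a black housing on the mill's top, pressed straight down
- set_button (a joint): how far the green button is pressed, m: 0 up, 0.006 fully down, where its spring pushes back with 5 N; springs back when let go
- petri_dish: bystander: small clear round dish, 57 mm across, 14 mm high, standing loose; origin under its centre
- well_plate: bystander: clear well plate, 86 x 128 x 14 mm, loose; origin under its centre
- stain_jar: bystander: white jar with a white cap, 60 mm across, 76 mm high, loose; origin under its centre
- tissue_grinder: bystander: glass grinder tube in a red-brown stopper, 41 mm across, 95 mm high, loose; origin under its centre
- calculator: bystander: black calculator, 68 x 118 x 11 mm, loose; origin under its centre
- vial_0: bystander: small vial with a yellow cap, 16 mm across, 42 mm high, loose; origin under its centre
Things that resemble listed ones, but are neither listed nor needed, are in the scene too. What is meant by the mill is not blue or brown, and is the larger of those in its own colour.

How it is judged:
By the outcome, as a careful person would: the job done as asked, in the order asked, and still so for the second after the job is handed in, with the robot touching nothing.
It also fails if it takes over 72 s, if anything falls off the work surface, if the arm or the gripper's body presses on something with over 40 N, if the wrist force passes 120 N, or if a joint passes its speed limit or range.

## Robot

A 6-joint arm with a two-finger parallel gripper is mounted at the origin on a cart in front of the work surface, level with it; the furniture and walls round the work are solid. World frame = base frame: x ahead of the robot, y to its left, z up, the work surface at z = 0. Lengths are in m, angles in rad, forces in N, time in s.
With the tool pointing down it reaches from about 0.425 to 0.95 m from the base axis. Payload 3.5 kg.
Tool frame: the origin (TCP) lies on the centre line of the jaws, within the pads' length; the fingertips stand 25 mm ahead of it and the grasp point (between the pads) lies 6 mm ahead of it (ctrl.finger_overhang is the distance from the TCP to the fingertips, in m); z points along the fingers, y is the line along which they close (so a half turn about z gives the same grasp; the last joint's range is limited). The gripper opens to 85 mm and grips with 20 to 120 N. Pads are 22 mm wide; open, the fingers measure 114 mm over their backs; the gripper's body (76 mm by 85 mm) begins 54 mm behind the grasp point. The pads swing forward as they close: fully open they stand 13 mm farther back than shut.
Start: joints at [1.079, 0.286, 1.577, -0, 1.279, -0.15], TCP at [0.226, 0.636, 0.256] pointing down, gripper open.
Joint ranges: [-2.77, 2.77], [-0.9, 2.22], [0.21, 2.48], [-1.53, 4.67], [0.24, 2.81], [-2.84, 2.84]. Speed limits (rad/s): [2.79, 2.79, 3.14, 3.14, 3.14, 3.14].

## Interface

Orientations are given as a unit quaternion [x, y, z, w].
In Python, from plant import get_state, imaging, job, ctrl gives the robot as it stands.
- The arm moves only by the tool jog_arm, never from a script. Its argument "increments" is a list of rows, each an object of numbers: "dx", "dy", "dz": the shift along the world's x, y, z each as a share of 12 cm, from -1 to 1; "ax", "ay", "az": the turn, a rotation vector about the world's x, y, z each as a share of pi/2 rad, from -1 to 1; "gripper": the gripper command: -1 is shut, 1 is fully open, values between are in proportion. A call has 1 to 10 rows; each row is the pose to reach, as a shift and turn from the pose commanded when the call began; what a row does not reach only later rows make up. A row lasts 1/10 s, in which the tool goes at most 50 mm and 8.59 degrees, less where a joint would pass 70% of its speed; a pose out of reach is approached as far as the arm can. A call with a number of a shift or a turn outside -1 to 1 is refused whole. A call with a gripper value outside its range is refused whole. The fingers move at their own pace and stop on an object; "force" is the grip in N (left out, the last holds). Time passes only in rows, so rows that repeat a pose let the fingers close. It gives the time, the measured TCP pose, the force, the opening and the grip force at its end, in the units of the state.
- get_state(): the state, without advancing time (a new reading comes with each control period).
- imaging.read_camera(name): name is "side" or "top"; returns a dict with "frame" (480x640x3 uint8, blue, green, red), "depth" (480x640 float32, m along the optical axis (not along the pixel's ray), 0 where there is no reading), "camera_matrix" (3x3 intrinsics, pixels), "extrinsics" (4x4, takes a point from camera to world coordinates). Camera axes: x right, y up, looking along -z (the intrinsics and any distortion apply to the point x, -y, -z); pixel columns grow to the right and rows downward; lengths in m; the calibration is good to about 2 mm. A picture is of the moment at which its call begins.
- job.sign_off(): hands the job in; it is judged then, once.
The state is a dict: "time": time; "qpos": joint angles; "dq": joint speeds; "joint_efforts": joint torques, N m; "eef_pos": TCP position; "tcp_rot": TCP orientation; "contact_force": force on the tool from outside, world axes, zero at the start; "wrist_torque": the same for the moment, N m; "opening": opening from 0.0 (shut) to 1.0 (fully open); "finger_force": force on a finger pad.
Only numpy, scipy, OpenCV 4.12 (cv2) and the standard library are available. Lean on these libraries where they do the work, as an engineer would, in place of code of your own. Each camera call takes 0.05 s, during which the arm holds its last target. There are 200 camera calls.

## Working session

There is one attempt and no reset: what is moved stays moved. The work goes in short steps, Python scripts to look and compute and a tool call to move; the robot and the scene stay as the last step left them, time stands still between calls to the robot, and variables do not carry over. Pictures are saved under pics/ and viewed, at most 10 in all, crops included, and the job is handed in when it is done.

Besides the shell and the picture viewer there is one more tool, called after ">>>" as name(argument=value, ...) on one line, values as JSON. jog_arm: Moves the arm, as the interface text tells. Shift numbers are shares of 12 cm and turn numbers shares of pi/2 rad, none past 1 either way. Its arguments: {"type":"object","properties":{"increments":{"type":"array"},"force":{"type":"number"}},"required":["increments"]}

```bash
mkdir -p pics; cat > h.py <<'E'
import numpy as np, cv2
from plant import get_state, imaging, job, ctrl
def cast(c,u,v,z):
    K=np.array(c["camera_matrix"]);E=np.array(c["extrinsics"])
    d=np.linalg.inv(K)@np.array([u,v,1.]);d=E[:3,:3]@np.array([d[0],-d[1],-d[2]])
    o=E[:3,3];return o+d*(z-o[2])/d[2]
def proj(c,p):
    K=np.array(c["camera_matrix"]);E=np.array(c["extrinsics"])
    q=E[:3,:3].T@(np.array(p)-E[:3,3]);q=K@np.array([q[0],-q[1],-q[2]]);return q[:2]/q[2]
E
python3 - <<'E'
from h import *
s=get_state();print({k:np.round(v,3) for k,v in s.items()})
for n in("top","side"):
    c=imaging.read_camera(n);cv2.imwrite(f"pics/{n}0.png",c["frame"]);print(n,np.round(c["extrinsics"],3).tolist(),np.round(c["camera_matrix"],1).tolist(),[k for k in c])
E
```

```text
{'time': np.float64(0.0), 'qpos': array([ 1.079,  0.287,  1.578, -0.   ,  1.279, -0.15 ]), 'dq': array([-0.001, -0.   ,  0.002,  0.   ,  0.   , -0.   ]), 'joint_efforts': array([ 0.0000e+00, -4.0598e+01, -2.9263e+01, -0.0000e+00,  6.0000e-03,
       -0.0000e+00]), 'eef_pos': array([0.226, 0.635, 0.255]), 'tcp_rot': array([ 0.17 ,  0.985, -0.001, -0.   ]), 'contact_force': array([-0.008,  0.422,  0.38 ]), 'wrist_torque': array([0.002, 0.028, 0.069]), 'finger_force': np.float64(0.0), 'opening': np.float64(1.002)}
top [[0.029, 0.988, -0.152, 0.318], [-0.999, 0.031, 0.011, 0.273], [0.015, 0.151, 0.988, 1.621], [0.0, 0.0, 0.0, 1.0]] [[553.1, 0.0, 321.8], [0.0, 553.1, 235.5], [0.0, 0.0, 1.0]] ['frame', 'depth', 'camera_matrix', 'extrinsics']
side [[1.0, -0.029, 0.007, 0.545], [0.016, 0.33, -0.944, -0.589], [0.025, 0.944, 0.33, 0.411], [0.0, 0.0, 0.0, 1.0]] [[447.4, 0.0, 332.1], [0.0, 447.4, 243.2], [0.0, 0.0, 1.0]] ['frame', 'depth', 'camera_matrix', 'extrinsics']
```

View pics/top0.png

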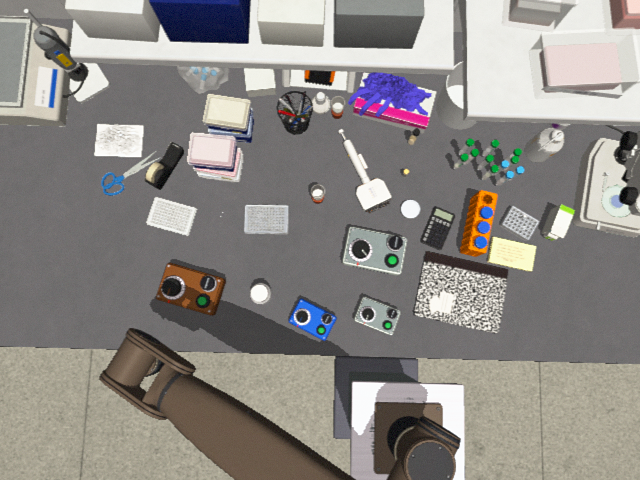

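View pics/side0.png

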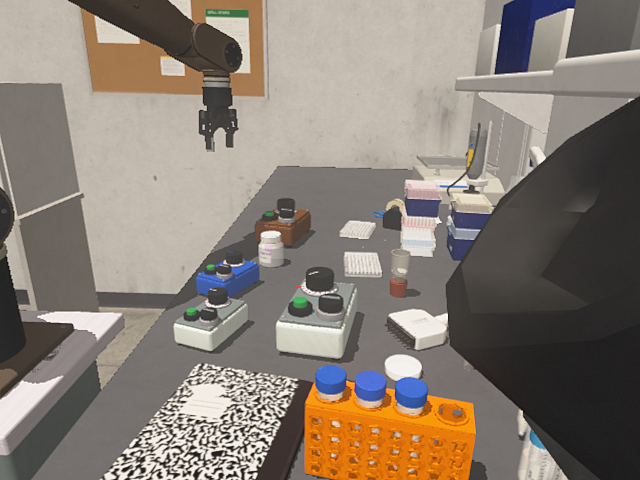

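Mills in the top view: brown (190,287), blue (313,318), small white (377,313) and large white (375,249). The large white one fits, since it is neither blue nor brown and is the larger of the two white ones. I'll measure it and confirm it in a crop.

```bash
python3 - <<'E'
from h import *
c=imaging.read_camera("top");f=c["frame"];x0,y0=330,215
cr=f[y0:285,x0:420];hsv=cv2.cvtColor(cr,cv2.COLOR_BGR2HSV)
big=cv2.resize(cr,None,fx=8,fy=8,interpolation=cv2.INTER_CUBIC);cv2.imwrite("pics/crop1.png",big)
def blobs(m,nm,z,amin):
    n,l,st,ce=cv2.connectedComponentsWithStats(m.astype(np.uint8))
    for i in range(1,n):
        if st[i,4]>=amin: u,v=ce[i]+[x0,y0];print(nm,st[i],np.round([u,v],1),np.round(cast(c,u,v,z),4))
blobs((hsv[...,0]>45)&(hsv[...,0]<80)&(hsv[...,1]>120)&(hsv[...,2]>60),"green",.08,15)
blobs(hsv[...,2]<45,"black",.101,40)
b=blobs
s=imaging.read_camera("side");g=cv2.cvtColor(s["frame"],cv2.COLOR_BGR2HSV)
d=c["depth"][y0:285,x0:420]
# heights
vv,uu=np.mgrid[y0:285,x0:420]
K=c["camera_matrix"];E=c["extrinsics"]
P=np.stack([(uu-K[0,2])/K[0,0]*d,-(vv-K[1,2])/K[1,1]*d,-d],-1)@E[:3,:3].T+E[:3,3]
z=P[...,2]
blobs((z>.055)&(z<.3),"mill",.066,100)
blobs((z>.09)&(z<.3),"tall",.1,50)
m=(z>.055);r=cv2.minAreaRect(np.float32(P[m][:,:2]));print(r)
for zz in(.07,.08,.09,.1):print(zz,(z>zz).sum())
E
```

```text
green [58 41  9  9 68] [392.  259.9] [0.4916 0.0578 0.08  ]
black [59 21 13 13 64] [394.9 242. ] [0.5398 0.0531 0.101 ]
black [23 26 16 17 83] [360.3 250. ] [0.5141 0.1488 0.101 ]
mill [  12   12   65   47 2161] [374.4 250.1] [0.5198 0.1061 0.066 ]
tall [ 58  21  15  14 152] [395.2 242.2] [0.5392 0.052  0.1   ]
tall [ 22  25  18  18 252] [360.5 248.6] [0.5183 0.1485 0.1   ]
((0.4359622597694397, 0.13604725897312164), (0.17996615171432495, 0.3131972551345825), 70.49543762207031)
0.07 896
0.08 541
0.09 446
0.1 174
```

View pics/crop1.png

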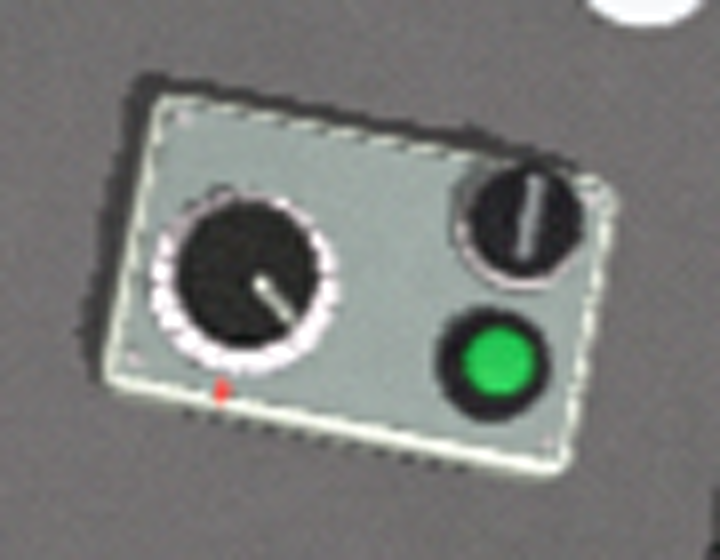

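The crop confirms the large white mill: its dial is at about (360.5,248.5) with the white line pointing lower-right, the green button is at (392,260), and the chamber is at (395,242). Moving above the dial.

>>> jog_arm(increments=[{"dx": 0.6, "dy": -1, "gripper": 1}, {"dx": 0.6, "dy": -1, "gripper": 1}, {"dx": 0.6, "dy": -1, "gripper": 1}], force=60)

```text
$.increments[0]: bad value
```

>>> jog_arm(increments=[{"dx": 0.6, "dy": -1}, {"dx": 0.6, "dy": -1}, {"dx": 0.6, "dy": -1}])

```text
$.increments[0]: bad value
```

>>> jog_arm(increments=[{"dx": 0.6, "dy": -1}, {"dx": 0.6, "dy": -1}, {"dx": 0.6, "dy": -1}])

```text
$.increments[0]: bad value
```

>>> jog_arm(increments=[{"dx": 0.6, "dy": -1}, {"dx": 0.6, "dy": -1}, {"dx": 0.6, "dy": -1}, {"dx": 0.6, "dy": -1}, {"dx": 0.6, "dy": -1}])

```text
$.increments[0]: bad value
```

```bash
python3 - <<'E'
from h import *
s=get_state();print({k:np.round(v,4).tolist() for k,v in s.items()},ctrl.finger_overhang)
c=imaging.read_camera("side");cv2.imwrite("pics/side1.png",cv2.resize(c["frame"][170:370,220:420],None,fx=3,fy=3,interpolation=cv2.INTER_CUBIC))
print(proj(c,[.5183,.1485,.101]),proj(c,[.4916,.0578,.08]))
E
```

```text
{'time': 0.2, 'qpos': [1.079, 0.2869, 1.5776, 0.0, 1.2786, -0.15], 'dq': [-0.0007, -0.0028, -0.0044, -0.0004, -0.0001, -0.0009], 'joint_efforts': [0.0009, -40.5991, -29.2681, -0.0001, 0.0041, -0.0], 'eef_pos': [0.226, 0.6356, 0.2554], 'tcp_rot': [0.1701, 0.9854, -0.0007, -0.0003], 'contact_force': [-0.4534, -0.0584, 0.5699], 'wrist_torque': [-0.0407, -0.0071, -0.008], 'finger_force': 0.0, 'opening': 1.0038} 0.025
[319.47122392 270.40761206] [300.27672363 303.76292378]
```

View pics/side1.png

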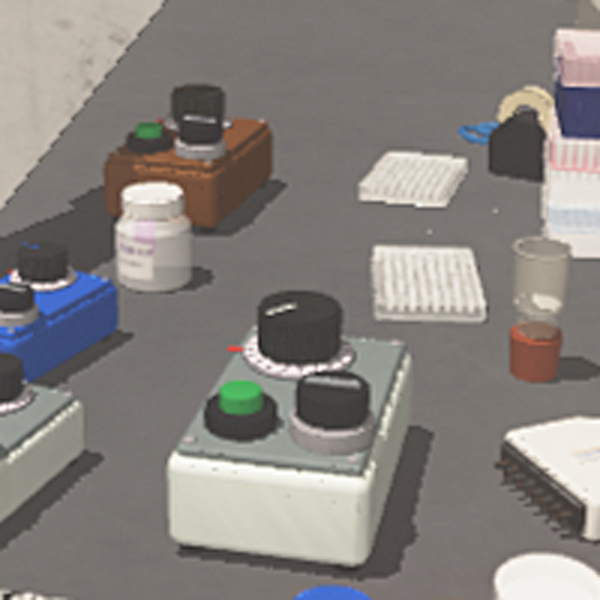

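The side view agrees with the top-view estimate: the dial top is at about (320,273) and the green button at (300,300). The rows were rejected, so I'll try full rows with every key.

>>> jog_arm(increments=[{"dx": 0.6, "dy": -1.0, "dz": 0.0, "ax": 0.0, "ay": 0.0, "az": 0.0, "gripper": 1.0}, {"dx": 0.6, "dy": -1.0, "dz": 0.0, "ax": 0.0, "ay": 0.0, "az": 0.0, "gripper": 1.0}, {"dx": 0.6, "dy": -1.0, "dz": 0.0, "ax": 0.0, "ay": 0.0, "az": 0.0, "gripper": 1.0}], force=60)

```text
time: 0.55
eef_pos: [0.2988, 0.5141, 0.2559]
tcp_rot: [0.17, 0.985, -0.0, 0.0]
contact_force: [1.2, 0.2, -0.1]
opening: 0.997
finger_force: 0.0
```

>>> jog_arm(increments=[{"dx": 0.6, "dy": -1.0, "dz": 0.0, "ax": 0.0, "ay": 0.0, "az": 0.0, "gripper": 1.0}, {"dx": 0.6, "dy": -1.0, "dz": 0.0, "ax": 0.0, "ay": 0.0, "az": 0.0, "gripper": 1.0}, {"dx": 0.6, "dy": -1.0, "dz": 0.0, "ax": 0.0, "ay": 0.0, "az": 0.0, "gripper": 1.0}])

```text
time: 0.85
eef_pos: [0.371, 0.3938, 0.2563]
tcp_rot: [0.17, 0.985, -0.0, 0.0]
contact_force: [0.9, 0.1, 0.7]
opening: 0.998
finger_force: 0.0
```

>>> jog_arm(increments=[{"dx": 0.6, "dy": -1.0, "dz": 0.0, "ax": 0.0, "ay": 0.0, "az": 0.0, "gripper": 1.0}, {"dx": 0.6, "dy": -1.0, "dz": 0.0, "ax": 0.0, "ay": 0.0, "az": 0.0, "gripper": 1.0}, {"dx": 0.6, "dy": -1.0, "dz": 0.0, "ax": 0.0, "ay": 0.0, "az": 0.0, "gripper": 1.0}])

```text
time: 1.15
eef_pos: [0.4431, 0.2737, 0.2565]
tcp_rot: [0.171, 0.985, -0.0, 0.0]
contact_force: [0.9, 0.8, 0.2]
opening: 0.998
finger_force: 0.0
```

>>> jog_arm(increments=[{"dx": 0.6, "dy": -1.0, "dz": -0.4, "ax": 0.0, "ay": 0.0, "az": 0.0, "gripper": 1.0}, {"dx": 0.6, "dy": -1.0, "dz": -0.4, "ax": 0.0, "ay": 0.0, "az": 0.0, "gripper": 1.0}, {"dx": 0.6, "dy": -1.0, "dz": -0.4, "ax": 0.0, "ay": 0.0, "az": 0.0, "gripper": 1.0}, {"dx": 0.6, "dy": -1.0, "dz": -0.4, "ax": 0.0, "ay": 0.0, "az": 0.0, "gripper": 1.0}, {"dx": 0.6, "dy": -1.0, "dz": -0.4, "ax": 0.0, "ay": 0.0, "az": 0.0, "gripper": 1.0}])

```text
time: 1.65
eef_pos: [0.5142, 0.1552, 0.2078]
tcp_rot: [0.171, 0.985, 0.0, -0.001]
contact_force: [-0.5, -0.1, -0.1]
opening: 0.999
finger_force: 0.0
```

```bash
python3 - <<'E'
from h import *
s=get_state();p=s["eef_pos"];print(np.round(p,4),np.round(s["qpos"],3))
c=imaging.read_camera("side");cv2.imwrite("pics/side2.png",cv2.resize(c["frame"][150:350,220:420],None,fx=3,fy=3,interpolation=cv2.INTER_CUBIC))
a=proj(c,p);b=proj(c,p-[0,0,.019]);print((a-[220,150])*3,(b-[220,150])*3)
E
```

```text
[0.5142 0.1552 0.2078] [ 1.040e-01  2.900e-02  1.959e+00  1.000e-03  1.155e+00 -1.123e+00]
[294.70809746 184.65051013] [294.21728617 216.40351341]
```

View pics/side2.png

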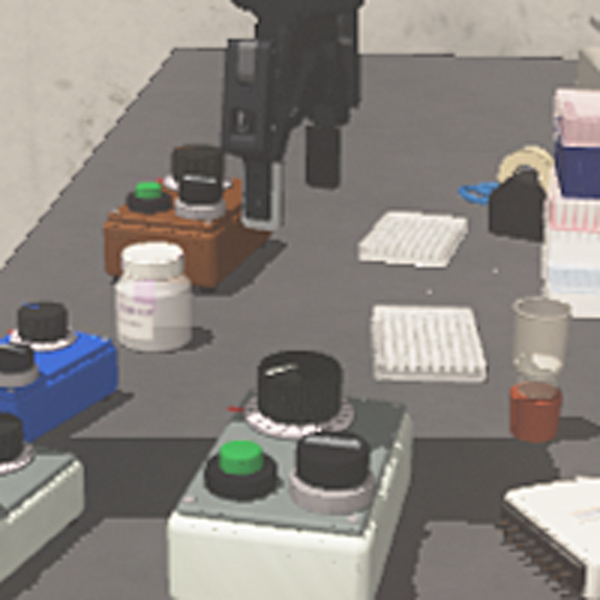

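The gripper stands above the dial: fingertips at about (262,225) and (322,185) in the crop, dial at (300,370). Descending onto it.

>>> jog_arm(increments=[{"dx": 0.034, "dy": -0.056, "dz": -0.3, "ax": 0.0, "ay": 0.0, "az": 0.0, "gripper": 1.0}, {"dx": 0.034, "dy": -0.056, "dz": -0.5, "ax": 0.0, "ay": 0.0, "az": 0.0, "gripper": 1.0}, {"dx": 0.034, "dy": -0.056, "dz": -0.7, "ax": 0.0, "ay": 0.0, "az": 0.0, "gripper": 1.0}, {"dx": 0.034, "dy": -0.056, "dz": -0.8, "ax": 0.0, "ay": 0.0, "az": 0.0, "gripper": 1.0}, {"dx": 0.034, "dy": -0.056, "dz": -0.9, "ax": 0.0, "ay": 0.0, "az": 0.0, "gripper": 1.0}, {"dx": 0.034, "dy": -0.056, "dz": -0.9, "ax": 0.0, "ay": 0.0, "az": 0.0, "gripper": 1.0}, {"dx": 0.034, "dy": -0.056, "dz": -0.9, "ax": 0.0, "ay": 0.0, "az": 0.0, "gripper": 1.0}])

```text
time: 2.4
eef_pos: [0.5188, 0.1497, 0.1012]
tcp_rot: [0.17, 0.985, 0.0, 0.001]
contact_force: [-0.7, 0.3, 0.0]
opening: 0.999
finger_force: 0.0
```

```bash
cat > st.py <<'E'
from h import *
from scipy.spatial.transform import Rotation as R
N=4
a=[]
for i in range(N):
    s=get_state();a.append(np.r_[s["contact_force"],s["wrist_torque"],s["joint_efforts"][5]]);imaging.read_camera("top") if i<N-1 else 0
y=R.from_quat(s["tcp_rot"]).as_matrix()[:,1]
print("t",s["time"],"p",np.round(s["eef_pos"],4),"ang",np.round(np.degrees(np.arctan2(y[1],y[0])),2),"q6",round(s["qpos"][5],4))
print("F",np.round(np.mean(a,0)[:3],2),"T",np.round(np.mean(a,0)[3:6],3),"sdTz",np.std([r[5] for r in a]).round(3),"j6",np.mean(a,0)[6].round(3),"op",round(float(s["opening"]),4),s["finger_force"])
E
python3 st.py
```

```text
t 2.55 p [0.5192 0.1494 0.1017] ang 70.42 q6 -1.1368
F [ 0.26  0.43 -0.04] T [-0.028 -0.017  0.025] sdTz 0.03 j6 0.0 op 0.9997 0.0
```

>>> jog_arm(increments=[{"dx": -0.007, "dy": -0.007, "dz": -0.01, "ax": 0.0, "ay": 0.0, "az": 0.0, "gripper": -1.0}, {"dx": -0.007, "dy": -0.007, "dz": -0.01, "ax": 0.0, "ay": 0.0, "az": 0.0, "gripper": -1.0}, {"dx": -0.007, "dy": -0.007, "dz": -0.01, "ax": 0.0, "ay": 0.0, "az": 0.0, "gripper": -1.0}, {"dx": -0.007, "dy": -0.007, "dz": -0.01, "ax": 0.0, "ay": 0.0, "az": 0.0, "gripper": -1.0}, {"dx": -0.007, "dy": -0.007, "dz": -0.01, "ax": 0.0, "ay": 0.0, "az": 0.0, "gripper": -1.0}, {"dx": -0.007, "dy": -0.007, "dz": -0.01, "ax": 0.0, "ay": 0.0, "az": 0.0, "gripper": -1.0}, {"dx": -0.007, "dy": -0.007, "dz": -0.01, "ax": 0.0, "ay": 0.0, "az": 0.0, "gripper": -1.0}, {"dx": -0.007, "dy": -0.007, "dz": -0.01, "ax": 0.0, "ay": 0.0, "az": 0.0, "gripper": -1.0}], force=25)

```text
time: 3.35
eef_pos: [0.518, 0.1492, 0.0999]
tcp_rot: [0.17, 0.985, 0.001, 0.001]
contact_force: [-0.0, 5.7, 5.4]
opening: 0.575
finger_force: 27.9
```

```bash
python3 st.py
```

```text
t 3.5 p [0.518  0.1492 0.1   ] ang 70.39 q6 -1.1382
F [-0.47  5.44  4.89] T [0.88  0.112 0.013] sdTz 0.036 j6 0.015 op 0.5755 27.910756766796112
```

>>> jog_arm(increments=[{"dx": 0.0, "dy": 0.007, "dz": 0.008, "ax": 0.0, "ay": 0.0, "az": 0.0, "gripper": -1.0}, {"dx": 0.0, "dy": 0.007, "dz": 0.008, "ax": 0.0, "ay": 0.0, "az": 0.0, "gripper": -1.0}, {"dx": 0.0, "dy": 0.007, "dz": 0.008, "ax": 0.0, "ay": 0.0, "az": -0.033, "gripper": -1.0}, {"dx": 0.0, "dy": 0.007, "dz": 0.008, "ax": 0.0, "ay": 0.0, "az": -0.056, "gripper": -1.0}, {"dx": 0.0, "dy": 0.007, "dz": 0.008, "ax": 0.0, "ay": 0.0, "az": -0.056, "gripper": -1.0}], force=40)

```text
time: 4.0
eef_pos: [0.5179, 0.1494, 0.1001]
tcp_rot: [0.214, 0.977, 0.0, 0.001]
contact_force: [1.8, 4.1, 0.4]
opening: 0.575
finger_force: 41.7
```

```bash
python3 st.py
```

```text
t 4.15 p [0.5178 0.1494 0.1001] ang 65.38 q6 -1.0492
F [2.35 4.41 0.43] T [ 0.736 -0.391 -0.075] sdTz 0.016 j6 -0.007 op 0.5697 41.72597587108612
```

>>> jog_arm(increments=[{"dx": 0.004, "dy": 0.006, "dz": 0.0, "ax": 0.0, "ay": 0.0, "az": -0.022, "gripper": -1.0}, {"dx": 0.004, "dy": 0.006, "dz": 0.0, "ax": 0.0, "ay": 0.0, "az": -0.044, "gripper": -1.0}, {"dx": 0.004, "dy": 0.006, "dz": 0.0, "ax": 0.0, "ay": 0.0, "az": -0.044, "gripper": -1.0}], force=40)

```text
time: 4.45
eef_pos: [0.5179, 0.1496, 0.1001]
tcp_rot: [0.247, 0.969, -0.0, -0.0]
contact_force: [0.7, 1.7, 1.9]
opening: 0.569
finger_force: 41.7
```

```bash
python3 st.py
```

```text
t 4.6 p [0.5179 0.1496 0.1001] ang 61.43 q6 -0.9786
F [1.37 1.61 1.44] T [ 0.285 -0.192 -0.181] sdTz 0.02 j6 -0.178 op 0.5726 41.731547713279724
```

>>> jog_arm(increments=[{"dx": 0.002, "dy": 0.002, "dz": 0.0, "ax": 0.0, "ay": 0.0, "az": -0.022, "gripper": -1.0}, {"dx": 0.002, "dy": 0.002, "dz": 0.0, "ax": 0.0, "ay": 0.0, "az": -0.044, "gripper": -1.0}, {"dx": 0.002, "dy": 0.002, "dz": 0.0, "ax": 0.0, "ay": 0.0, "az": -0.044, "gripper": -1.0}], force=40)

```text
time: 4.9
eef_pos: [0.518, 0.1497, 0.1001]
tcp_rot: [0.28, 0.96, -0.001, -0.0]
contact_force: [1.0, -0.0, 2.2]
opening: 0.573
finger_force: 41.8
```

```bash
python3 st.py
```

```text
t 5.05 p [0.518  0.1497 0.1001] ang 57.51 q6 -0.9096
F [ 0.32 -0.48  2.33] T [-0.1   -0.042 -0.147] sdTz 0.046 j6 -0.135 op 0.573 41.78646683692932
```

>>> jog_arm(increments=[{"dx": 0.0, "dy": -0.002, "dz": 0.0, "ax": 0.0, "ay": 0.0, "az": -0.022, "gripper": -1.0}, {"dx": 0.0, "dy": -0.002, "dz": 0.0, "ax": 0.0, "ay": 0.0, "az": -0.044, "gripper": -1.0}, {"dx": 0.0, "dy": -0.002, "dz": 0.0, "ax": 0.0, "ay": 0.0, "az": -0.044, "gripper": -1.0}], force=40)

```text
time: 5.35
eef_pos: [0.5181, 0.1497, 0.1001]
tcp_rot: [0.312, 0.95, -0.0, -0.0]
contact_force: [0.4, -0.5, 2.3]
opening: 0.572
finger_force: 41.8
```

```bash
python3 st.py
```

```text
t 5.5 p [0.5181 0.1498 0.1001] ang 53.59 q6 -0.8414
F [-0.33 -0.04  2.57] T [-0.044 -0.005  0.084] sdTz 0.041 j6 0.105 op 0.569 41.830183267593384
```

>>> jog_arm(increments=[{"dx": 0.0, "dy": 0.0, "dz": 0.0, "ax": 0.0, "ay": 0.0, "az": -0.022, "gripper": -1.0}, {"dx": 0.0, "dy": 0.0, "dz": 0.0, "ax": 0.0, "ay": 0.0, "az": -0.033, "gripper": -1.0}, {"dx": 0.0, "dy": 0.0, "dz": 0.0, "ax": 0.0, "ay": 0.0, "az": -0.033, "gripper": -1.0}], force=40)

```text
time: 5.8
eef_pos: [0.5181, 0.1498, 0.1001]
tcp_rot: [0.337, 0.941, -0.0, -0.0]
contact_force: [0.3, 0.6, 3.8]
opening: 0.566
finger_force: 41.9
```

```bash
python3 st.py
```

```text
t 5.95 p [0.5181 0.1499 0.1001] ang 50.59 q6 -0.7892
F [-0.56  0.32  3.43] T [-0.121  0.079  0.168] sdTz 0.03 j6 0.181 op 0.5668 41.87515139579773
```

>>> jog_arm(increments=[{"dx": 0.0, "dy": 0.0, "dz": 0.0, "ax": 0.0, "ay": 0.0, "az": -0.022, "gripper": -1.0}, {"dx": 0.0, "dy": 0.0, "dz": 0.0, "ax": 0.0, "ay": 0.0, "az": -0.039, "gripper": -1.0}, {"dx": 0.0, "dy": 0.0, "dz": 0.0, "ax": 0.0, "ay": 0.0, "az": -0.039, "gripper": -1.0}], force=40)

```text
time: 6.25
eef_pos: [0.5181, 0.1499, 0.1001]
tcp_rot: [0.366, 0.93, -0.0, -0.0]
contact_force: [-0.4, -0.0, 2.8]
opening: 0.572
finger_force: 41.9
```

```bash
python3 st.py
```

```text
t 6.4 p [0.5181 0.1499 0.1001] ang 47.06 q6 -0.7277
F [ 0.02 -0.56  2.77] T [-0.164  0.108  0.1  ] sdTz 0.049 j6 0.134 op 0.5725 41.88756823539734
```

>>> jog_arm(increments=[{"dx": 0.0, "dy": 0.0, "dz": 0.0, "ax": 0.0, "ay": 0.0, "az": -0.033, "gripper": -1.0}, {"dx": 0.0, "dy": 0.0, "dz": 0.0, "ax": 0.0, "ay": 0.0, "az": -0.067, "gripper": -1.0}, {"dx": 0.0, "dy": 0.0, "dz": 0.0, "ax": 0.0, "ay": 0.0, "az": -0.1, "gripper": -1.0}, {"dx": 0.0, "dy": 0.0, "dz": 0.0, "ax": 0.0, "ay": 0.0, "az": -0.122, "gripper": -1.0}, {"dx": 0.0, "dy": 0.0, "dz": 0.0, "ax": 0.0, "ay": 0.0, "az": -0.139, "gripper": -1.0}, {"dx": 0.0, "dy": 0.0, "dz": 0.0, "ax": 0.0, "ay": 0.0, "az": -0.139, "gripper": -1.0}], force=40)

```text
time: 7.0
eef_pos: [0.5183, 0.15, 0.1001]
tcp_rot: [0.466, 0.885, 0.0, 0.0]
contact_force: [0.4, 0.8, 1.8]
opening: 0.573
finger_force: 41.8
```

```bash
python3 st.py
```

```text
t 7.15 p [0.5183 0.1501 0.1001] ang 34.56 q6 -0.5095
F [0.39 0.4  2.31] T [ 0.    -0.016  0.169] sdTz 0.021 j6 0.191 op 0.5696 41.82984709739685
```

>>> jog_arm(increments=[{"dx": 0.0, "dy": 0.0, "dz": 0.0, "ax": 0.0, "ay": 0.0, "az": -0.011, "gripper": -1.0}, {"dx": 0.0, "dy": 0.0, "dz": 0.0, "ax": 0.0, "ay": 0.0, "az": -0.022, "gripper": -1.0}, {"dx": 0.0, "dy": 0.0, "dz": 0.0, "ax": 0.0, "ay": 0.0, "az": -0.022, "gripper": -1.0}], force=40)

```text
time: 7.45
eef_pos: [0.5183, 0.15, 0.1001]
tcp_rot: [0.481, 0.877, 0.0, 0.0]
contact_force: [1.0, 0.2, 2.1]
opening: 0.573
finger_force: 41.8
```

```bash
python3 st.py
```

```text
t 7.6 p [0.5182 0.15   0.1001] ang 32.5 q6 -0.474
F [0.9  0.55 2.05] T [ 0.062 -0.114  0.034] sdTz 0.033 j6 0.054 op 0.5691 41.821242570877075
```

>>> jog_arm(increments=[{"dx": 0.0, "dy": 0.0, "dz": 0.0, "ax": 0.0, "ay": 0.0, "az": -0.022, "gripper": -1.0}, {"dx": 0.0, "dy": 0.0, "dz": 0.0, "ax": 0.0, "ay": 0.0, "az": -0.044, "gripper": -1.0}, {"dx": 0.0, "dy": 0.0, "dz": 0.0, "ax": 0.0, "ay": 0.0, "az": -0.044, "gripper": -1.0}], force=40)

```text
time: 7.9
eef_pos: [0.5183, 0.1501, 0.1001]
tcp_rot: [0.511, 0.86, 0.0, 0.0]
contact_force: [2.2, 1.2, 2.0]
opening: 0.569
finger_force: 41.7
```

```bash
python3 st.py
```

```text
t 8.05 p [0.5183 0.1501 0.1001] ang 28.61 q6 -0.4059
F [1.63 1.49 1.5 ] T [ 0.194 -0.189  0.145] sdTz 0.02 j6 0.163 op 0.5742 41.73880934715271
```

>>> jog_arm(increments=[{"dx": 0.0, "dy": 0.0, "dz": 0.0, "ax": 0.0, "ay": 0.0, "az": 0.0, "gripper": -1.0}, {"dx": 0.0, "dy": 0.0, "dz": 0.0, "ax": 0.0, "ay": 0.0, "az": 0.0, "gripper": -1.0}, {"dx": 0.0, "dy": 0.0, "dz": 0.0, "ax": 0.0, "ay": 0.0, "az": -0.011, "gripper": -1.0}, {"dx": 0.0, "dy": 0.0, "dz": 0.0, "ax": 0.0, "ay": 0.0, "az": -0.022, "gripper": -1.0}, {"dx": 0.0, "dy": 0.0, "dz": 0.0, "ax": 0.0, "ay": 0.0, "az": -0.022, "gripper": -1.0}], force=80)

```text
time: 8.55
eef_pos: [0.5183, 0.15, 0.1003]
tcp_rot: [0.526, 0.851, 0.0, 0.0]
contact_force: [0.8, 0.4, 5.4]
opening: 0.562
finger_force: 81.8
```

```bash
python3 st.py
```

```text
t 8.7 p [0.5183 0.15   0.1003] ang 26.55 q6 -0.3701
F [1.01 1.22 4.25] T [ 0.222 -0.087 -0.116] sdTz 0.041 j6 -0.077 op 0.5614 81.76682353019714
```

>>> jog_arm(increments=[{"dx": 0.0, "dy": 0.0, "dz": 0.0, "ax": 0.0, "ay": 0.0, "az": -0.033, "gripper": -1.0}, {"dx": 0.0, "dy": 0.0, "dz": 0.0, "ax": 0.0, "ay": 0.0, "az": -0.067, "gripper": -1.0}, {"dx": 0.0, "dy": 0.0, "dz": 0.0, "ax": 0.0, "ay": 0.0, "az": -0.089, "gripper": -1.0}, {"dx": 0.0, "dy": 0.0, "dz": 0.0, "ax": 0.0, "ay": 0.0, "az": -0.1, "gripper": -1.0}, {"dx": 0.0, "dy": 0.0, "dz": 0.0, "ax": 0.0, "ay": 0.0, "az": -0.1, "gripper": -1.0}], force=80)

```text
time: 9.2
eef_pos: [0.5185, 0.1501, 0.1003]
tcp_rot: [0.591, 0.807, 0.0, 0.0]
contact_force: [0.8, 2.4, 4.4]
opening: 0.56
finger_force: 81.7
```

```bash
python3 st.py
```

```text
t 9.35 p [0.5185 0.1501 0.1003] ang 17.61 q6 -0.2139
F [1.58 2.16 4.1 ] T [ 0.352 -0.254  0.031] sdTz 0.027 j6 0.051 op 0.5594 81.75800442695618
```

Near a valley; continuing in small steps.

>>> jog_arm(increments=[{"dx": 0.0, "dy": 0.0, "dz": 0.0, "ax": 0.0, "ay": 0.0, "az": -0.022, "gripper": -1.0}, {"dx": 0.0, "dy": 0.0, "dz": 0.0, "ax": 0.0, "ay": 0.0, "az": -0.039, "gripper": -1.0}, {"dx": 0.0, "dy": 0.0, "dz": 0.0, "ax": 0.0, "ay": 0.0, "az": -0.039, "gripper": -1.0}], force=80)

```text
time: 9.65
eef_pos: [0.5185, 0.1501, 0.1003]
tcp_rot: [0.615, 0.789, 0.0, 0.0]
contact_force: [1.7, 1.9, 3.3]
opening: 0.563
finger_force: 81.8
```

```bash
python3 st.py
```

```text
t 9.8 p [0.5186 0.15   0.1003] ang 14.11 q6 -0.1528
F [2.57 2.08 4.02] T [ 0.467 -0.437  0.192] sdTz 0.012 j6 0.203 op 0.5646 81.80967092514038
```

>>> jog_arm(increments=[{"dx": 0.0, "dy": 0.0, "dz": 0.0, "ax": 0.0, "ay": 0.0, "az": -0.017, "gripper": -1.0}, {"dx": 0.0, "dy": 0.0, "dz": 0.0, "ax": 0.0, "ay": 0.0, "az": -0.033, "gripper": -1.0}, {"dx": 0.0, "dy": 0.0, "dz": 0.0, "ax": 0.0, "ay": 0.0, "az": -0.033, "gripper": -1.0}], force=80)

```text
time: 10.1
eef_pos: [0.5185, 0.15, 0.1003]
tcp_rot: [0.635, 0.772, 0.0, 0.0]
contact_force: [3.3, 3.7, 4.2]
opening: 0.561
finger_force: 81.8
```

```bash
python3 st.py
```

```text
t 10.25 p [0.5186 0.15   0.1003] ang 11.12 q6 -0.1005
F [3.67 3.27 3.6 ] T [ 0.492 -0.633  0.347] sdTz 0.033 j6 0.363 op 0.5594 81.83938980102539
```

The stop is reached (0.36 N m and rising linearly). Pressing slightly further, to about 0.47 N m, and holding.

>>> jog_arm(increments=[{"dx": 0.0, "dy": 0.0, "dz": 0.0, "ax": 0.0, "ay": 0.0, "az": -0.012, "gripper": -1.0}, {"dx": 0.0, "dy": 0.0, "dz": 0.0, "ax": 0.0, "ay": 0.0, "az": -0.024, "gripper": -1.0}, {"dx": 0.0, "dy": 0.0, "dz": 0.0, "ax": 0.0, "ay": 0.0, "az": -0.024, "gripper": -1.0}, {"dx": 0.0, "dy": 0.0, "dz": 0.0, "ax": 0.0, "ay": 0.0, "az": -0.024, "gripper": -1.0}], force=80)

```text
time: 10.65
eef_pos: [0.5186, 0.15, 0.1003]
tcp_rot: [0.65, 0.76, 0.0, 0.0]
contact_force: [3.7, 2.7, 4.1]
opening: 0.557
finger_force: 81.8
```

```bash
python3 st.py
```

```text
t 10.8 p [0.5185 0.15   0.1003] ang 8.96 q6 -0.0626
F [4.34 2.79 3.96] T [ 0.569 -0.737  0.469] sdTz 0.023 j6 0.478 op 0.5586 81.82504177093506
```

>>> jog_arm(increments=[{"dx": 0.0, "dy": 0.0, "dz": 0.0, "ax": 0.0, "ay": 0.0, "az": 0.0, "gripper": -1.0}, {"dx": 0.0, "dy": 0.0, "dz": 0.0, "ax": 0.0, "ay": 0.0, "az": 0.0, "gripper": -1.0}, {"dx": 0.0, "dy": 0.0, "dz": 0.0, "ax": 0.0, "ay": 0.0, "az": 0.0, "gripper": -1.0}, {"dx": 0.0, "dy": 0.0, "dz": 0.0, "ax": 0.0, "ay": 0.0, "az": 0.0, "gripper": -1.0}, {"dx": 0.0, "dy": 0.0, "dz": 0.0, "ax": 0.0, "ay": 0.0, "az": 0.04, "gripper": -1.0}, {"dx": 0.0, "dy": 0.0, "dz": 0.0, "ax": 0.0, "ay": 0.0, "az": 0.08, "gripper": -1.0}, {"dx": 0.0, "dy": 0.0, "dz": 0.0, "ax": 0.0, "ay": 0.0, "az": 0.104, "gripper": -1.0}, {"dx": 0.0, "dy": 0.0, "dz": 0.0, "ax": 0.0, "ay": 0.0, "az": 0.104, "gripper": -1.0}], force=80)

```text
time: 11.6
eef_pos: [0.5185, 0.15, 0.1003]
tcp_rot: [0.586, 0.81, 0.0, 0.0]
contact_force: [4.1, 4.0, 4.2]
opening: 0.563
finger_force: 81.9
```

```bash
python3 st.py
```

```text
t 11.75 p [0.5185 0.15   0.1003] ang 18.2 q6 -0.2244
F [3.37 3.66 4.36] T [ 0.554 -0.689  0.038] sdTz 0.028 j6 -0.01 op 0.5608 81.90724968910217
```

>>> jog_arm(increments=[{"dx": 0.0, "dy": 0.0, "dz": 0.0, "ax": 0.0, "ay": 0.0, "az": 0.04, "gripper": -1.0}, {"dx": 0.0, "dy": 0.0, "dz": 0.0, "ax": 0.0, "ay": 0.0, "az": 0.08, "gripper": -1.0}, {"dx": 0.0, "dy": 0.0, "dz": 0.0, "ax": 0.0, "ay": 0.0, "az": 0.12, "gripper": -1.0}, {"dx": 0.0, "dy": 0.0, "dz": 0.0, "ax": 0.0, "ay": 0.0, "az": 0.16, "gripper": -1.0}, {"dx": 0.0, "dy": 0.0, "dz": 0.0, "ax": 0.0, "ay": 0.0, "az": 0.2, "gripper": -1.0}, {"dx": 0.0, "dy": 0.0, "dz": 0.0, "ax": 0.0, "ay": 0.0, "az": 0.2, "gripper": -1.0}], force=80)

```text
time: 12.35
eef_pos: [0.5182, 0.1499, 0.1003]
tcp_rot: [0.452, 0.892, -0.0, -0.0]
contact_force: [3.9, 3.0, 5.8]
opening: 0.56
finger_force: 82.0
```

```bash
python3 st.py
```

```text
t 12.5 p [0.5182 0.1499 0.1003] ang 36.23 q6 -0.5389
F [3.19 2.82 5.5 ] T [ 0.486 -0.534  0.075] sdTz 0.013 j6 0.031 op 0.5631 81.97577118873596
```

Click zero is at 18.2° and click one at 36.2°, both with near-zero torque. Three more clicks to go.

>>> jog_arm(increments=[{"dx": 0.0, "dy": 0.0, "dz": 0.0, "ax": 0.0, "ay": 0.0, "az": 0.05, "gripper": -1.0}, {"dx": 0.0, "dy": 0.0, "dz": 0.0, "ax": 0.0, "ay": 0.0, "az": 0.1, "gripper": -1.0}, {"dx": 0.0, "dy": 0.0, "dz": 0.0, "ax": 0.0, "ay": 0.0, "az": 0.15, "gripper": -1.0}, {"dx": 0.0, "dy": 0.0, "dz": 0.0, "ax": 0.0, "ay": 0.0, "az": 0.2, "gripper": -1.0}, {"dx": 0.0, "dy": 0.0, "dz": 0.0, "ax": 0.0, "ay": 0.0, "az": 0.25, "gripper": -1.0}, {"dx": 0.0, "dy": 0.0, "dz": 0.0, "ax": 0.0, "ay": 0.0, "az": 0.3, "gripper": -1.0}, {"dx": 0.0, "dy": 0.0, "dz": 0.0, "ax": 0.0, "ay": 0.0, "az": 0.35, "gripper": -1.0}, {"dx": 0.0, "dy": 0.0, "dz": 0.0, "ax": 0.0, "ay": 0.0, "az": 0.4, "gripper": -1.0}, {"dx": 0.0, "dy": 0.0, "dz": 0.0, "ax": 0.0, "ay": 0.0, "az": 0.4, "gripper": -1.0}, {"dx": 0.0, "dy": 0.0, "dz": 0.0, "ax": 0.0, "ay": 0.0, "az": 0.4, "gripper": -1.0}], force=80)

```text
time: 13.5
eef_pos: [0.5179, 0.1494, 0.1003]
tcp_rot: [0.154, 0.988, -0.001, -0.001]
contact_force: [2.2, 1.8, 6.0]
opening: 0.559
finger_force: 82.1
```

```bash
python3 st.py
```

```text
t 13.65 p [0.5179 0.1495 0.1003] ang 72.25 q6 -1.1672
F [1.68 1.18 6.17] T [ 0.188 -0.379  0.07 ] sdTz 0.022 j6 0.075 op 0.5581 82.09308385848999
```

>>> jog_arm(increments=[{"dx": 0.0, "dy": 0.0, "dz": 0.0, "ax": 0.0, "ay": 0.0, "az": 0.05, "gripper": -1.0}, {"dx": 0.0, "dy": 0.0, "dz": 0.0, "ax": 0.0, "ay": 0.0, "az": 0.1, "gripper": -1.0}, {"dx": 0.0, "dy": 0.0, "dz": 0.0, "ax": 0.0, "ay": 0.0, "az": 0.15, "gripper": -1.0}, {"dx": 0.0, "dy": 0.0, "dz": 0.0, "ax": 0.0, "ay": 0.0, "az": 0.2, "gripper": -1.0}, {"dx": 0.0, "dy": 0.0, "dz": 0.0, "ax": 0.0, "ay": 0.0, "az": 0.2, "gripper": -1.0}, {"dx": 0.0, "dy": 0.0, "dz": 0.0, "ax": 0.0, "ay": 0.0, "az": 0.2, "gripper": -1.0}], force=80)

```text
time: 14.25
eef_pos: [0.5179, 0.1492, 0.1003]
tcp_rot: [-0.002, 1.0, -0.001, -0.001]
contact_force: [1.5, -0.3, 6.8]
opening: 0.557
finger_force: 82.1
```

```bash
python3 st.py
```

```text
t 14.4 p [0.5179 0.1492 0.1003] ang 90.27 q6 -1.4813
F [ 1.53 -0.21  6.72] T [ 0.003 -0.368  0.104] sdTz 0.063 j6 0.074 op 0.5577 82.11729884147644
```

On the fourth click with low torque. Releasing and lifting.

>>> jog_arm(increments=[{"dx": 0.0, "dy": 0.0, "dz": 0.0, "ax": 0.0, "ay": 0.0, "az": 0.0, "gripper": 1.0}, {"dx": 0.0, "dy": 0.0, "dz": 0.0, "ax": 0.0, "ay": 0.0, "az": 0.0, "gripper": 1.0}, {"dx": 0.0, "dy": 0.0, "dz": 0.0, "ax": 0.0, "ay": 0.0, "az": 0.0, "gripper": 1.0}, {"dx": 0.0, "dy": 0.0, "dz": 0.0, "ax": 0.0, "ay": 0.0, "az": 0.0, "gripper": 1.0}, {"dx": 0.0, "dy": 0.0, "dz": 0.0, "ax": 0.0, "ay": 0.0, "az": 0.0, "gripper": 1.0}, {"dx": 0.0, "dy": 0.0, "dz": 0.0, "ax": 0.0, "ay": 0.0, "az": 0.0, "gripper": 1.0}, {"dx": 0.0, "dy": 0.0, "dz": 0.2, "ax": 0.0, "ay": 0.0, "az": 0.0, "gripper": 1.0}, {"dx": 0.0, "dy": 0.0, "dz": 0.5, "ax": 0.0, "ay": 0.0, "az": 0.0, "gripper": 1.0}, {"dx": 0.0, "dy": 0.0, "dz": 0.8, "ax": 0.0, "ay": 0.0, "az": 0.0, "gripper": 1.0}, {"dx": 0.0, "dy": 0.0, "dz": 0.8, "ax": 0.0, "ay": 0.0, "az": 0.0, "gripper": 1.0}])

```text
time: 15.4
eef_pos: [0.5216, 0.1504, 0.2026]
tcp_rot: [-0.003, 1.0, 0.0, 0.006]
contact_force: [0.5, -0.0, 1.1]
opening: 1.002
finger_force: 0.0
```

>>> jog_arm(increments=[{"dx": -0.3, "dy": -1.0, "dz": 0.2, "ax": 0.0, "ay": 0.0, "az": 0.0, "gripper": -1.0}, {"dx": -0.3, "dy": -1.0, "dz": 0.2, "ax": 0.0, "ay": 0.0, "az": 0.0, "gripper": -1.0}, {"dx": -0.3, "dy": -1.0, "dz": 0.2, "ax": 0.0, "ay": 0.0, "az": 0.0, "gripper": -1.0}, {"dx": -0.3, "dy": -1.0, "dz": 0.2, "ax": 0.0, "ay": 0.0, "az": 0.0, "gripper": -1.0}, {"dx": -0.3, "dy": -1.0, "dz": 0.2, "ax": 0.0, "ay": 0.0, "az": 0.0, "gripper": -1.0}])

```text
time: 15.9
eef_pos: [0.4819, 0.0297, 0.2197]
tcp_rot: [-0.002, 1.0, 0.0, -0.0]
contact_force: [-0.1, 0.5, 0.5]
opening: 0.145
finger_force: 0.0
```

```bash
python3 - <<'E'
from h import *
c=imaging.read_camera("top");s=imaging.read_camera("side")
a=cv2.resize(c["frame"][215:285,330:420],(450,350),interpolation=cv2.INTER_CUBIC)
b=cv2.resize(s["frame"][245:345,260:360],(350,350),interpolation=cv2.INTER_CUBIC)
cv2.imwrite("pics/mix3.png",np.hstack([a,b]));print(get_state()["eef_pos"],get_state()["opening"])
# green in side
g=cv2.cvtColor(s["frame"][270:330,270:340],cv2.COLOR_BGR2HSV);m=(g[...,0]>45)&(g[...,0]<80)&(g[...,1]>120)&(g[...,2]>150)
v,u=np.nonzero(m);print(u.mean()+270,v.mean()+270,v.min()+270,v.max()+270,m.sum())
d=c["depth"][256:264,388:397];
K=c["camera_matrix"];E=c["extrinsics"];r=[]
for vv in range(257,263):
  for uu in range(389,395):
    z=c["depth"][vv,uu];r.append((E[:3,:3]@[(uu-K[0,2])/K[0,0]*z,-(vv-K[1,2])/K[1,1]*z,-z]+E[:3,3])[2])
print("z btn",np.median(r))
for z in(.08,.085,.09):p=cast(c,392,259.9,z);print(z,p,proj(s,p))
E
```

```text
[0.48201089 0.03058551 0.2194362 ] 0.0014412156666838594<stdin>:8: RuntimeWarning: Mean of empty slice.
  ret = ret.dtype.type(ret / rcount)
Traceback (most recent call last):
ValueError: zero-size array to reduction operation minimum which has no identity
```

View pics/mix3.png

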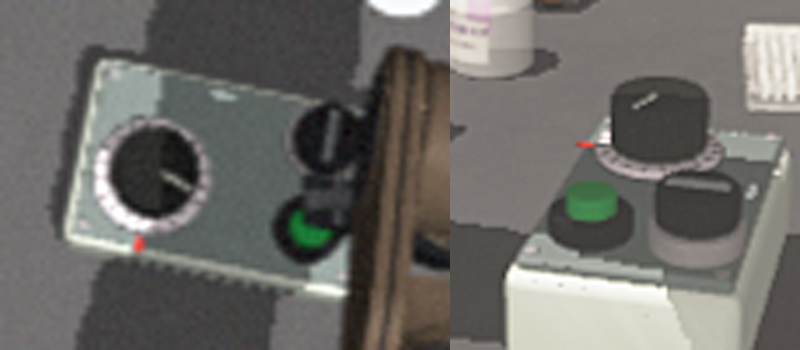

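The line has turned from about 51° to about 30° below horizontal, which is one click anticlockwise of the start. That matches a stop three clicks away and four clicks back. Next is the button, at about (0.491, 0.0595).

>>> jog_arm(increments=[{"dx": 0.075, "dy": 0.24, "dz": -0.2, "ax": 0.0, "ay": 0.0, "az": 0.0, "gripper": -1.0}, {"dx": 0.075, "dy": 0.24, "dz": -0.5, "ax": 0.0, "ay": 0.0, "az": 0.0, "gripper": -1.0}, {"dx": 0.075, "dy": 0.24, "dz": -0.7, "ax": 0.0, "ay": 0.0, "az": 0.0, "gripper": -1.0}, {"dx": 0.075, "dy": 0.24, "dz": -0.8, "ax": 0.0, "ay": 0.0, "az": 0.0, "gripper": -1.0}, {"dx": 0.075, "dy": 0.24, "dz": -0.8, "ax": 0.0, "ay": 0.0, "az": 0.0, "gripper": -1.0}, {"dx": 0.075, "dy": 0.24, "dz": -0.8, "ax": 0.0, "ay": 0.0, "az": 0.0, "gripper": -1.0}], force=40)

```text
time: 16.6
eef_pos: [0.4919, 0.0591, 0.1248]
tcp_rot: [-0.003, 1.0, -0.0, 0.001]
contact_force: [0.4, 0.1, 0.8]
opening: 0.004
finger_force: 0.0
```

```bash
python3 st.py; python3 - <<'E'
from h import *
s=imaging.read_camera("side")
cv2.imwrite("pics/side4.png",cv2.resize(s["frame"][230:350,240:370],None,fx=5,fy=5,interpolation=cv2.INTER_CUBIC)[:600])
E
```

```text
t 16.75 p [0.4924 0.0587 0.1258] ang 90.31 q6 -1.6624
F [ 0.13 -0.32  0.38] T [-0.003  0.004 -0.022] sdTz 0.02 j6 0.0 op 0.001 0.0
```

View pics/side4.png

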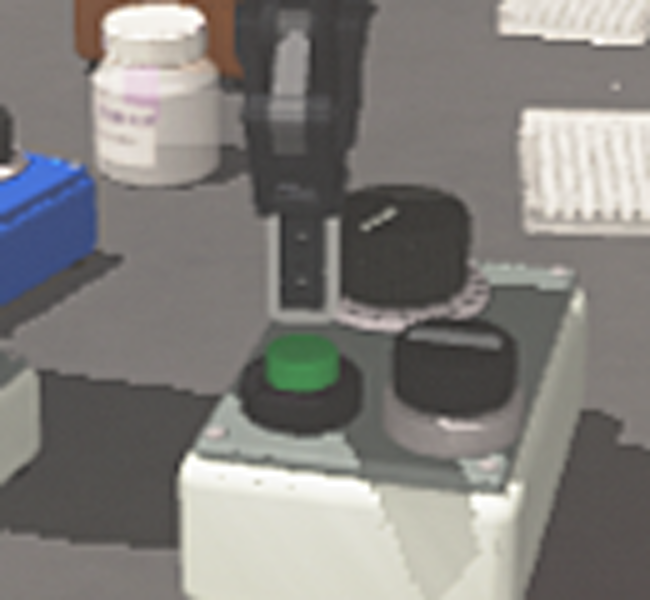

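The shut fingertips (303,318) hang just above the green button (303,350), which stands clear of its housing. Pressing down.

>>> jog_arm(increments=[{"dx": 0.0, "dy": 0.0, "dz": -0.04, "ax": 0.0, "ay": 0.0, "az": 0.0, "gripper": -1.0}, {"dx": 0.0, "dy": 0.0, "dz": -0.08, "ax": 0.0, "ay": 0.0, "az": 0.0, "gripper": -1.0}, {"dx": 0.0, "dy": 0.0, "dz": -0.12, "ax": 0.0, "ay": 0.0, "az": 0.0, "gripper": -1.0}, {"dx": 0.0, "dy": 0.0, "dz": -0.12, "ax": 0.0, "ay": 0.0, "az": 0.0, "gripper": -1.0}])

```text
time: 17.2
eef_pos: [0.4913, 0.0587, 0.1095]
tcp_rot: [-0.003, 1.0, -0.0, -0.0]
contact_force: [-0.5, 0.1, 4.1]
opening: -0.0
finger_force: 1.7
```

```bash
python3 st.py
```

```text
t 17.35 p [0.4913 0.0587 0.11  ] ang 90.31 q6 -1.6625
F [-1.17 -0.24  3.28] T [-0.038  0.146  0.009] sdTz 0.035 j6 -0.001 op -0.0021 1.5438326820731163
```

Contact at 3.3 N; pressing to the bottom.

>>> jog_arm(increments=[{"dx": 0.0, "dy": 0.0, "dz": -0.02, "ax": 0.0, "ay": 0.0, "az": 0.0, "gripper": -1.0}, {"dx": 0.0, "dy": 0.0, "dz": -0.03, "ax": 0.0, "ay": 0.0, "az": 0.0, "gripper": -1.0}, {"dx": 0.0, "dy": 0.0, "dz": -0.035, "ax": 0.0, "ay": 0.0, "az": 0.0, "gripper": -1.0}, {"dx": 0.0, "dy": 0.0, "dz": -0.035, "ax": 0.0, "ay": 0.0, "az": 0.0, "gripper": -1.0}])

```text
time: 17.75
eef_pos: [0.4914, 0.0587, 0.1069]
tcp_rot: [-0.003, 1.0, -0.0, -0.0]
contact_force: [-3.9, -0.6, 11.1]
opening: 0.001
finger_force: 5.6
```

```bash
python3 st.py
```

```text
t 17.9 p [0.4914 0.0587 0.1069] ang 90.32 q6 -1.6625
F [-4.66 -0.7  10.89] T [-0.11   0.781  0.013] sdTz 0.025 j6 -0.0 op -0.0012 5.545559706806671
```

>>> jog_arm(increments=[{"dx": 0.0, "dy": 0.0, "dz": -0.008, "ax": 0.0, "ay": 0.0, "az": 0.0, "gripper": -1.0}, {"dx": 0.0, "dy": 0.0, "dz": -0.008, "ax": 0.0, "ay": 0.0, "az": 0.0, "gripper": -1.0}, {"dx": 0.0, "dy": 0.0, "dz": -0.008, "ax": 0.0, "ay": 0.0, "az": 0.0, "gripper": -1.0}, {"dx": 0.0, "dy": 0.0, "dz": -0.008, "ax": 0.0, "ay": 0.0, "az": 0.0, "gripper": -1.0}])

```text
time: 18.3
eef_pos: [0.4915, 0.0587, 0.1069]
tcp_rot: [-0.003, 1.0, -0.0, -0.001]
contact_force: [-6.5, -0.7, 16.0]
opening: -0.002
finger_force: 8.0
```

>>> jog_arm(increments=[{"dx": 0.0, "dy": 0.0, "dz": 0.1, "ax": 0.0, "ay": 0.0, "az": 0.0, "gripper": -1.0}, {"dx": 0.0, "dy": 0.0, "dz": 0.4, "ax": 0.0, "ay": 0.0, "az": 0.0, "gripper": -1.0}, {"dx": 0.0, "dy": 0.0, "dz": 0.8, "ax": 0.0, "ay": 0.0, "az": 0.0, "gripper": -1.0}, {"dx": 0.0, "dy": 0.0, "dz": 1.0, "ax": 0.0, "ay": 0.0, "az": 0.0, "gripper": -1.0}, {"dx": 0.0, "dy": 0.0, "dz": 1.0, "ax": 0.0, "ay": 0.0, "az": 0.0, "gripper": -1.0}])

```text
time: 18.8
eef_pos: [0.4935, 0.0587, 0.2291]
tcp_rot: [-0.003, 1.0, -0.0, 0.005]
contact_force: [0.7, -1.5, 0.7]
opening: -0.005
finger_force: 0.0
```

>>> jog_arm(increments=[{"dx": -0.3, "dy": -1.0, "dz": 0.1, "ax": 0.0, "ay": 0.0, "az": 0.0, "gripper": -1.0}, {"dx": -0.3, "dy": -1.0, "dz": 0.1, "ax": 0.0, "ay": 0.0, "az": 0.0, "gripper": -1.0}, {"dx": -0.3, "dy": -1.0, "dz": 0.1, "ax": 0.0, "ay": 0.0, "az": 0.0, "gripper": -1.0}, {"dx": -0.3, "dy": -1.0, "dz": 0.1, "ax": 0.0, "ay": 0.0, "az": 0.0, "gripper": -1.0}, {"dx": -0.3, "dy": -1.0, "dz": 0.1, "ax": 0.0, "ay": 0.0, "az": 0.0, "gripper": -1.0}, {"dx": -0.3, "dy": -1.0, "dz": 0.1, "ax": 0.0, "ay": 0.0, "az": 0.0, "gripper": -1.0}])

```text
time: 19.4
eef_pos: [0.4549, -0.0604, 0.2353]
tcp_rot: [-0.003, 1.0, 0.001, -0.001]
contact_force: [-0.6, 0.5, 0.0]
opening: 0.007
finger_force: 0.0
```

```bash
python3 - <<'E'
from h import *
c=imaging.read_camera("top")
cv2.imwrite("pics/top5.png",cv2.resize(c["frame"][215:285,330:420],None,fx=8,fy=8,interpolation=cv2.INTER_CUBIC))
E
```

```text
(no output)
```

View pics/top5.png

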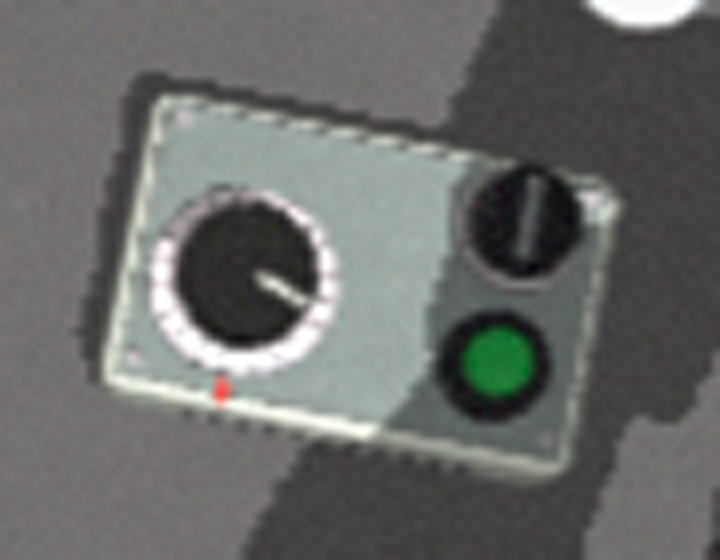

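The dial line runs (260,277) to (305,303), about 30° below horizontal and unchanged since release. The button is up again and nothing has moved, so I'm handing in.

```bash
python3 -c "
from plant import job;print(job.sign_off())"
```

```text
the job is handed in; nothing more can be done
None
```

I turned the dial clockwise to its stop (held at about 0.48 N m), turned it back four clicks and released it. I then pressed the green button to the bottom (16 N) and handed the job in at about 19.5 s; the last picture shows the dial line where it was at release.

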